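# Draw the handpiece from its rest and hold it level along over the kidney dish

### The arm

A 6-joint arm with a two-finger parallel gripper is mounted at the origin on a cart in front of the work surface, level with it; the furniture and walls round the work are solid. World frame = base frame: x ahead of the robot, y to its left, z up, the work surface at z = 0. Lengths are in m, angles in degrees, forces in N, time in s.
With the tool pointing down it reaches from about 0.35 to 0.875 m from the base axis. Payload 4.2 kg.
Tool frame: the origin (TCP) lies at the very end of the fingers, on their centre line; the grasp point (between the pads) lies r.pinch_z behind it (r.pinch_z is the distance from the TCP to the grasp point, in m); y points along the fingers, z is the direction in which the jaws open and shut, and the axes are right-handed (so a half turn about y gives the same grasp; the last joint's range is limited). The gripper opens to 87 mm and grips with 3 to 60 N. Pads are 19 mm wide; open, the fingers measure 117 mm over their backs; the gripper's body (75 mm by 190 mm) begins 51 mm behind the grasp point.
Start: joints at [90.562, 22.042, 0.453, 0, -68.411, -14.817], TCP at [0.154, 0.606, 0.223] pointing down, gripper open.
Joint ranges: [-179.83, 179.83], [-69.29, 118.12], [-61.27, 80.66], [-181.25, 117.63], [-171.15, -9.14], [-177.46, 177.46]. Speed limits (degrees/s): [159.86, 159.86, 180, 180, 180, 180].

### API

Orientations are given as a 3x3 rotation matrix whose columns are the frame's x, y, z axes.
In Python, from station import sense, capture, camera_params, r gives the robot as it stands.
- The arm moves only by the tool move_arm, never from a script. Its argument "increments" is text: rows parted by semicolons, each of 7 numbers parted by spaces: the closure, from -1 (fully open) to 1 (shut), so that 0 is half open, then the shift along the tool's x, y, z in m, then the turn, a rotation vector about the tool's x, y, z in rad. In form: hand x y z wx wy wz; .... A call has 1 to 8 rows; each row is the pose to reach, as a shift and turn from the pose commanded when the call began, along the tool's axes at that moment; what a row does not reach only later rows make up. A row lasts 1/10 s, in which the tool goes at most 50 mm and 8.59 degrees, less where a joint would pass 70% of its speed; a pose out of reach is approached as far as the arm can. A call with a gripper value outside its range is refused whole. The fingers move at their own pace and stop on an object; the grip force is fixed at half the most. Time passes only in rows, so rows that repeat a pose let the fingers close. It gives the time, the measured TCP pose, the force and the opening at its end, in the units of the state.
- sense(): the state, without advancing time (a new reading comes with each control period).
- capture(name): name is "scene" or "top" or "wrist"; returns (picture, depth): 480x640x3 uint8, red, green, blue; 480x640 float32, m along the optical axis (not along the pixel's ray), 0 where there is no reading.
- camera_params(name): a dict with "fx", "fy", "cx", "cy" (pixels), "xyz" and "orientation" of the camera in the world. Camera axes: x right, y down, z forward; pixel columns grow to the right and rows downward; lengths in m; the calibration is good to about 2 mm. A picture is of the moment at which its call begins: read the wrist's pose just before it. camera_params takes no time and is no camera call; for the wrist camera it gives the pose at the moment of the call.
- r.finish_job(): hands the job in, once; it reports no verdict.
The state is a dict: "time_s": time; "joints": joint angles; "joint_velocities": joint speeds; "effort": joint torques, N m; "tcp_pos": TCP position; "ee_rot": TCP orientation; "wrist_force": force on the tool from outside, world axes, zero at the start; "moment": the same for the moment, N m; "gripper_width": opening from 0.0 (shut) to 1.0 (fully open).
Only numpy, scipy, OpenCV 4.12 (cv2) and the standard library are available. Lean on these libraries where they do the work, as an engineer would, in place of code of your own. Each camera call takes 0.05 s, during which the arm holds its last target.

### The job

Draw the contra-angle handpiece (the thick one with the bent head) out of its slot in the blue instrument rest, turn it level and hold it raised about 20 cm above the trolley top, centred over the kidney dish and lying lengthwise along the dish, so that whatever drips from either end would land in it. Leave the other two instruments in their slots and the dish and sharps pot where they stand, do not touch the dish with the handpiece, and finish still holding the handpiece there, steady: do not put it down or let go.

Things in the scene. Friction and masses are not known exactly. Their poses are not given: they have to be found in the camera images.
- contra_angle: pale metal handpiece, 114 mm long, 75 g, thickest of the three instruments. Origin: on its underside, mid-length. +x to the bent head (x=+57; tail x=-57 mm), +z from underside through its 16 mm thickness. Grip across y, 15 mm wide: solid body x -57..+19, y -3..+12, z 0..16 mm; neck and head beyond give no grip. Starts tail down in a slot, underside on the slot's lower wall and lip, 30 mm of it inside
- elevator: root elevator, slim steel instrument 128 mm long with a 12 mm thick handle, standing in another slot with the same lean; origin on its underside midway along its length, +x towards its tip (up); leave it in place
- scalpel: scalpel, thin steel instrument 134 mm long with a 9 mm handle, standing in the third slot with the same lean; origin on its underside midway along its length, +x towards its blade (up); leave it in place
- rest: fixed instrument rest: white base 96 x 204 x 8 mm, blue inclined block 190 mm wide, top edge 56 mm high. Origin: centre of base underside, z up, y along the row of three slots (62 mm apart, each 24 mm wide in y, 20 mm high, 30 mm deep). Slots lean 40 deg from vertical: the way out is the rest's (-0.643, 0, 0.766), the side facing the robot. Which instrument stands in which slot changes
- slot1 (a point): centre of the mouth of the slot at the rest's -y end; below each mouth a steel lip 8 mm wide carries the instrument's underside for 22 mm further out
- slot2 (a point): centre of the mouth of the middle slot
- slot3 (a point): centre of the mouth of the slot at the rest's +y end
- kidney_dish: loose kidney-shaped steel dish, 75 mm (own x) by 162 mm (own y, its long direction) by 29 mm high, standing on the trolley; origin: centre of its underside. It stands with its long direction pointing roughly away from the robot
- sharps_pot: small yellow sharps pot with a red lid, 64 mm across, 78 mm high, loose, standing near the front right; origin: centre of its underside; leave it in place
Not all that is in view belongs to the job. What is shaped like the contra_angle but pink is not meant.

How it is judged:
By the outcome, as a careful person would: the job done as asked, in the order asked, and still so for the second after the job is handed in, while the arm keeps its last pose, push and grip.
It also fails if it takes over 35 s, if anything falls off the work surface, if the arm or the gripper's body presses on something with over 40 N, if the wrist force passes 120 N, or if a joint passes its speed limit or range.

## Working session

There is one attempt and no reset: what is moved stays moved. The work goes in short steps, Python scripts to look and compute and a tool call to move; the robot and the scene stay as the last step left them, time stands still between calls to the robot, and variables do not carry over. Pictures are saved under pics/ and viewed, and the job is handed in when it is done.

Besides the shell and the picture viewer there is one more tool, called after ">>>" as name(argument=value, ...) on one line, values as JSON. move_arm: Moves the arm, as the interface text tells. Its arguments: {"type":"object","properties":{"increments":{"type":"string"}},"required":["increments"]}

```bash
ls; mkdir -p pics; python3 - <<'E'
from station import sense, capture, camera_params, r
import cv2,numpy as np
s=sense();print(s);print(r.pinch_z)
for n in("scene","top","wrist"):
    p=camera_params(n);print(n,p)
    im,d=capture(n);np.savez("pics/%s0.npz"%n,im=im,d=d,**{k:np.array(v) for k,v in p.items()})
    cv2.imwrite("pics/%s0.png"%n,im[:,:,::-1])
E
```

```text
pics
{'time_s': 0.0, 'joints': array([ 9.05617022e+01,  2.20900426e+01,  3.79749196e-01, -2.88296292e-02,
       -6.84110474e+01, -1.48162560e+01]), 'joint_velocities': array([-0.03965633,  0.07182299,  0.05765675, -0.00858869,  0.05929305,
       -0.00395904]), 'effort': array([-7.40115120e-04, -3.90666318e+01,  1.87400794e+01,  4.22002405e+00,
        1.09501585e-02, -1.91329586e-04]), 'tcp_pos': array([0.15373121, 0.60517563, 0.22146738]), 'ee_rot': array([[-9.69165637e-01, -4.47089494e-04, -2.46409757e-01],
       [ 2.46410146e-01, -2.12223682e-03, -9.69163318e-01],
       [-8.96371213e-05, -9.99997648e-01,  2.16696638e-03]]), 'wrist_force': array([-0.21848127,  0.76115458,  0.44138095]), 'moment': array([-0.02269523,  0.00999153, -0.01203724]), 'gripper_width': 1.0015309543942397}
0.0187
scene {'fx': 589.2972659043971, 'fy': 589.2972659043971, 'cx': 329.90039821719694, 'cy': 234.47642697135836, 'xyz': array([ 0.02539746, -0.72754997,  0.89766274]), 'orientation': array([[ 0.80392379, -0.43517846,  0.40537175],
       [-0.59451932, -0.56979655,  0.56734352],
       [-0.01591625, -0.69710229, -0.716795  ]])}
top {'fx': 571.4841281567587, 'fy': 571.4841281567587, 'cx': 311.6779246800906, 'cy': 245.79681161525326, 'xyz': array([ 0.39366314, -0.08702706,  1.44955166]), 'orientation': array([[-0.02117764, -0.99765299,  0.06511543],
       [-0.99972992,  0.02050825, -0.01093148],
       [ 0.00957043, -0.06532934, -0.99781786]])}
wrist {'fx': 374.90177691911754, 'fy': 374.90177691911754, 'cx': 313.624691510898, 'cy': 231.74687948280967, 'xyz': array([0.23252019, 0.58489072, 0.38533678]), 'orientation': array([[-0.24661599, -0.92550543, -0.28743739],
       [-0.96911236,  0.23592828,  0.07182676],
       [ 0.00133855,  0.29627275, -0.95510244]])}
```

View pics/scene0.png

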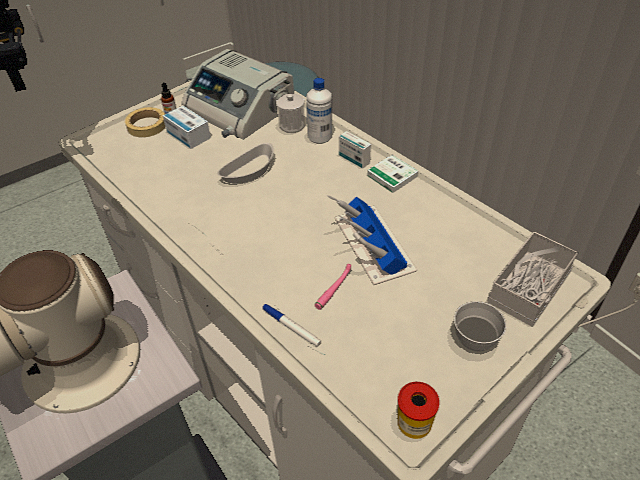

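View pics/top0.png

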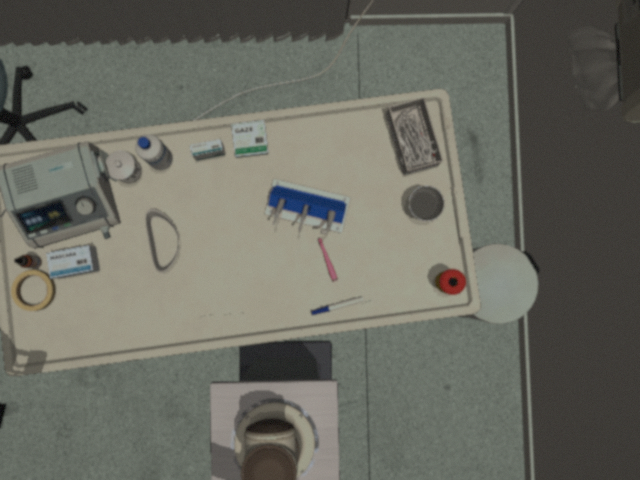

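View pics/wrist0.png

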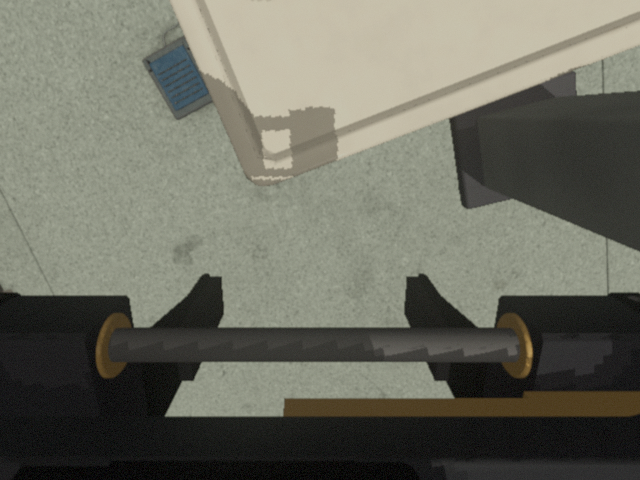

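```bash
python3 - <<'E'
import cv2,numpy as np
a=cv2.imread("pics/scene0.png")[180:320,280:440];b=cv2.imread("pics/top0.png")[170:260,255:365]
cv2.imwrite("pics/c1.png",cv2.resize(a,None,fx=5,fy=4.2857*1.0,interpolation=2)[:600])
cv2.imwrite("pics/c2.png",cv2.resize(b,None,fx=6,fy=6,interpolation=2))
E
```

```text
(no output)
```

View pics/c1.png

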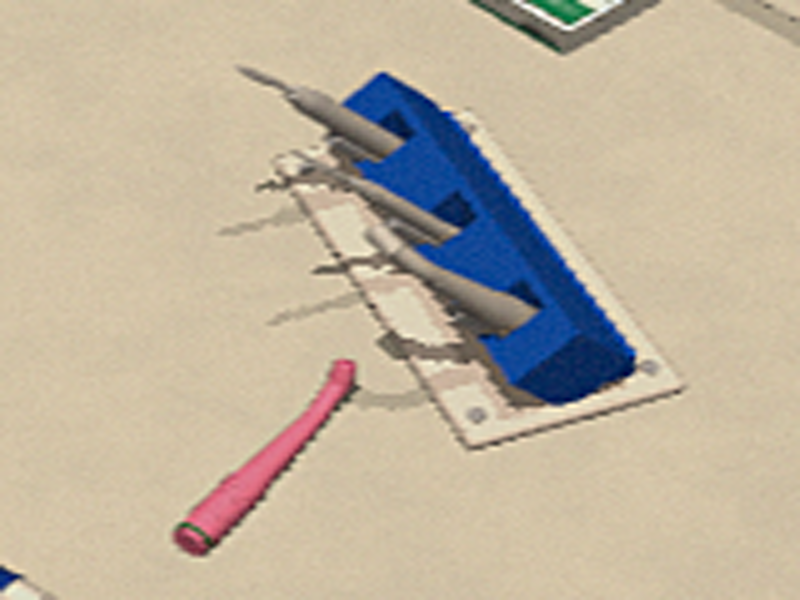

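View pics/c2.png

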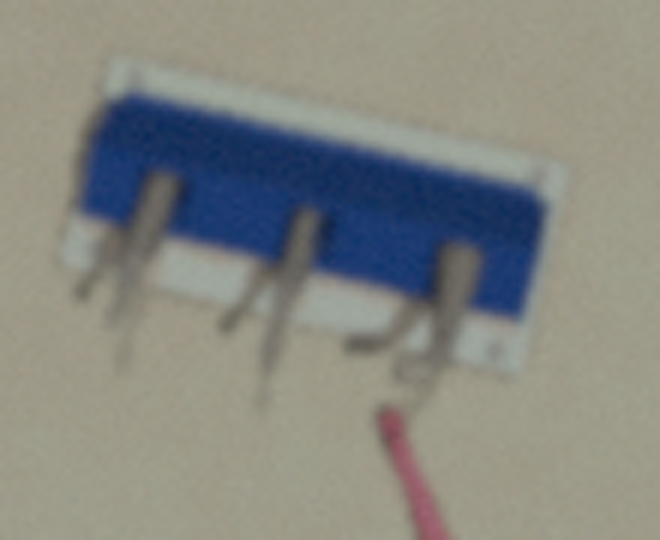

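```bash
cat >h.py <<'E'
import numpy as np,cv2
def load(n): return np.load("pics/%s.npz"%n)
def ray(f,u,v,z):
    d=f["orientation"]@np.array([(u-f["cx"])/f["fx"],(v-f["cy"])/f["fy"],1]);c=f["xyz"]
    return c+d*(z-c[2])/d[2]
def cloud(f):
    d=f["d"];v,u=np.mgrid[:480,:640]
    p=np.stack([(u-f["cx"])/f["fx"]*d,(v-f["cy"])/f["fy"]*d,d],-1)
    return p@f["orientation"].T+f["xyz"]
E
python3 - <<'E'
from h import *
np.set_printoptions(precision=4,suppress=True)
t=load("top0");s=load("scene0")
for u,v in [(110,60),(568,165),(520,378),(62,265)]: print("top",ray(t,255+(u+.5)/6-.5,170+(v+.5)/6-.5,.008))
for u,v in [(685,388),(470,448)]: print("scene",ray(s,280+u/5,180+v/4.2857,.008))
c=cloud(t);
h=c[...,2]
for nm,f in(("top",t),("scene",s)):
    c=cloud(f);im=f["im"].astype(int)
    b=(im[...,2]>im[...,0]+60)&(abs(c[...,1])<.3)&(c[...,0]>.3)&(c[...,0]<.8)
    p=c[b&(c[...,2]>.01)];print(nm,len(p),p.min(0),p.max(0),p.mean(0))
    # dish
    m=(c[...,2]>.022)&(c[...,2]<.04)&(abs(c[...,1]-.27)<.11)&(abs(c[...,0]-.45)<.14)
    q=c[m];print("dish",len(q),q.min(0),q.max(0), q.mean(0)); 
    if len(q): print(cv2.minAreaRect(q[:,:2].astype(np.float32)))
    tb=(abs(c[...,1]-.1)<.03)&(abs(c[...,0]-.35)<.03);print("table z",np.median(c[tb][:,2]))
a=t["im"][190:290,100:230,::-1];cv2.imwrite("pics/d.png",cv2.resize(a,None,fx=6,fy=6,interpolation=2))
E
```

```text
top [ 0.6586 -0.0077  0.008 ]
top [ 0.6099 -0.201   0.008 ]
top [ 0.5197 -0.1784  0.008 ]
top [0.5716 0.014  0.008 ]
scene [ 0.6065 -0.2083  0.008 ]
scene [ 0.516  -0.1844  0.008 ]
top 1276 [ 0.3238 -0.1836  0.0105] [0.7324 0.2861 1.4496] [ 0.5971 -0.0771  0.0514]
dish 303 [0.429  0.2287 0.022 ] [0.5873 0.3795 0.0362] [0.5126 0.2786 0.0275]
((0.5246731638908386, 0.2878148555755615), (0.17893196642398834, 0.1029643565416336), 37.42525100708008)
table z 0.000809684442443448
scene 1694 [ 0.3129 -0.1924  0.01  ] [0.7344 0.2912 0.1627] [ 0.5746 -0.09    0.0438]
dish 341 [0.4266 0.2263 0.022 ] [0.5844 0.3799 0.0392] [0.511  0.2861 0.0265]
((0.5236203074455261, 0.2897791266441345), (0.18974216282367706, 0.10473132878541946), 37.84724044799805)
table z -0.002068720168551974
```

View pics/d.png

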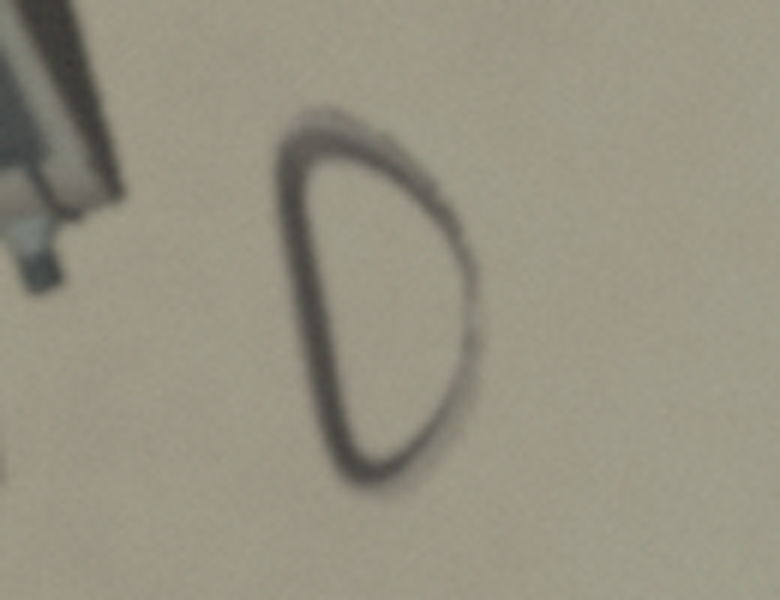

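```bash
python3 - <<'E'
from h import *
np.set_printoptions(precision=4,suppress=True)
for n in("top0","scene0"):
    f=load(n);c=cloud(f)
    m=((c[...,2]>.012)&(c[...,2]<.045)&(abs(c[...,1]-.27)<.11)&(abs(c[...,0]-.5)<.12)).astype(np.uint8)
    m=cv2.dilate(m,np.ones((3,3)))
    k,l,st,ce=cv2.connectedComponentsWithStats(m)
    for i in range(1,k):
        if st[i,4]<60: continue
        q=c[(l==i)&(c[...,2]>.012)&(c[...,2]<.045)];print(n,st[i],len(q),q.min(0),q.max(0));print(cv2.minAreaRect(q[:,:2].astype(np.float32)))
f=load("top0")
# rim outline points by eye (crop px) at z=.029
P=np.array([ray(f,100+(u+.5)/6-.5,190+(v+.5)/6-.5,.029)[:2] for u,v in [(275,165),(335,470),(320,105),(375,490),(485,330),(290,128),(445,190),(430,455)]])
print(P);print(cv2.minAreaRect(P.astype(np.float32)))
d=P[1]-P[0];print(np.degrees(np.arctan2(-d[1],-d[0])))
E
```

```text
top0 [144 208  36  66 835] 454 [0.429  0.2287 0.012 ] [0.5873 0.3128 0.0362]
((0.5115187764167786, 0.26795175671577454), (0.16080066561698914, 0.07565296441316605), 10.561161041259766)
scene0 [240 124  12  16 125] 106 [0.55   0.3743 0.0121] [0.581  0.3881 0.0443]
((0.5655033588409424, 0.38119685649871826), (0.03099682368338108, 0.01380043476819992), 0.11328347772359848)
scene0 [ 216  142   58   40 1016] 661 [0.4266 0.2263 0.012 ] [0.5844 0.3136 0.0327]
((0.5087801218032837, 0.26641157269477844), (0.16088417172431946, 0.07873616367578506), 9.560617446899414)
[[0.5666 0.3102]
 [0.4394 0.2858]
 [0.5913 0.2915]
 [0.4308 0.2693]
 [0.4961 0.2236]
 [0.5819 0.304 ]
 [0.5547 0.2398]
 [0.4448 0.2466]]
((0.5142749547958374, 0.26363468170166016), (0.16180717945098877, 0.07175102084875107), 10.872345924377441)
10.872350697627647
```

```bash
cat >>h.py <<'E'
from scipy.spatial.transform import Rotation as Ro
import json,os
np.set_printoptions(precision=4,suppress=True)
R0=np.array([[-np.cos(np.radians(14.26)),0,-np.sin(np.radians(14.26))],[np.sin(np.radians(14.26)),0,-np.cos(np.radians(14.26))],[0,-1,0]])
def getc():
    if os.path.exists("cmd.json"):
        j=json.load(open("cmd.json"));return np.array(j[0]),np.array(j[1])
    return np.array([.154,.606,.223]),R0
def setc(p,R): json.dump([np.array(p).tolist(),np.array(R).tolist()],open("cmd.json","w"))
def apply(row):  # row w/o hand, updates commanded pose
    p,R=getc();p=p+R@np.array(row[:3]);R=R@Ro.from_rotvec(row[3:]).as_matrix();setc(p,R);return p,R
def inc(p,R):
    p0,Rc=getc();return np.r_[Rc.T@(np.array(p)-p0),Ro.from_matrix(Rc.T@R).as_rotvec()]
def toolR(yaw,pitch=0):
    # tool down, x along azimuth yaw(deg), z to left; pitch>0 tips the fingers outward along +x azimuth
    a=np.radians(yaw);X=np.array([np.cos(a),np.sin(a),0]);Z=np.array([-np.sin(a),np.cos(a),0]);U=np.array([0,0,1.])
    b=np.radians(pitch);y=-U*np.cos(b)+X*np.sin(b);return np.stack([np.cross(y,Z),y,Z],1)
E
python3 - <<'E'
from h import *
p0,R0_=getc()
# three calls of 7 rows, rotate 60deg each
tgt=np.array([.47,-.13,.26])
for k in range(3):
    p,R=getc(); 
    pe=p0+(tgt-p0)*(k+1)/3
    Re=toolR(165.74-60.08*(k+1))
    i=inc(pe,Re);print(i.round(4));apply(i.round(3))
os.remove("cmd.json")
E
```

```text
[-0.1625 -0.0123  0.2118  0.      1.0486  0.    ]
[-0.2643 -0.0127 -0.035   0.      1.0482  0.    ]
[-0.1017 -0.012  -0.2471  0.      1.0488  0.    ]
```

>>> move_arm(increments="0.17 -0.023 -0.002 0.03 0 0.15 0; 0.17 -0.046 -0.004 0.06 0 0.3 0; 0.17 -0.07 -0.006 0.09 0 0.45 0; 0.17 -0.093 -0.008 0.12 0 0.6 0; 0.17 -0.116 -0.01 0.15 0 0.75 0; 0.17 -0.139 -0.011 0.18 0 0.9 0; 0.17 -0.162 -0.012 0.212 0 1.05 0; 0.17 -0.162 -0.012 0.212 0 1.05 0")

```text
time_s: 0.95
tcp_pos: [0.2591, 0.3564, 0.2346]
ee_rot: [[-0.263, -0.001, -0.965], [0.965, -0.001, -0.263], [-0.001, -1.0, 0.001]]
wrist_force: [-0.6, 0.6, 0.1]
gripper_width: 0.43
```

>>> move_arm(increments="0.17 -0.038 -0.002 -0.005 0 0.15 0; 0.17 -0.076 -0.004 -0.01 0 0.3 0; 0.17 -0.114 -0.006 -0.015 0 0.45 0; 0.17 -0.152 -0.008 -0.02 0 0.6 0; 0.17 -0.19 -0.01 -0.025 0 0.75 0; 0.17 -0.228 -0.012 -0.03 0 0.9 0; 0.17 -0.264 -0.013 -0.035 0 1.05 0; 0.17 -0.264 -0.013 -0.035 0 1.05 0")

```text
time_s: 1.75
tcp_pos: [0.364, 0.1129, 0.2475]
ee_rot: [[0.707, -0.0, -0.707], [0.707, -0.0, 0.707], [-0.0, -1.0, -0.0]]
wrist_force: [0.0, -0.4, -0.5]
gripper_width: 0.417
```

>>> move_arm(increments="0.17 -0.015 -0.002 -0.035 0 0.15 0; 0.17 -0.03 -0.004 -0.07 0 0.3 0; 0.17 -0.045 -0.006 -0.105 0 0.45 0; 0.17 -0.06 -0.008 -0.14 0 0.6 0; 0.17 -0.075 -0.01 -0.175 0 0.75 0; 0.17 -0.09 -0.011 -0.21 0 0.9 0; 0.17 -0.102 -0.012 -0.247 0 1.045 0; 0.17 -0.102 -0.012 -0.247 0 1.045 0")

```text
time_s: 2.55
tcp_pos: [0.4695, -0.1328, 0.2588]
ee_rot: [[0.967, -0.001, 0.254], [-0.254, -0.001, 0.967], [-0.0, -1.0, -0.001]]
wrist_force: [0.1, 0.7, 0.2]
gripper_width: 0.415
```

```bash
python3 - <<'E'
from h import *
for r_ in ([-.162,-.012,.212,0,1.05,0],[-.264,-.013,-.035,0,1.05,0],[-.102,-.012,-.247,0,1.045,0]): p,R=apply(r_)
from station import *
s=sense();print(p,R,s["tcp_pos"],s["ee_rot"],s["joints"],s["time_s"])
c=camera_params("wrist");im,d=capture("wrist")
np.savez("pics/w1.npz",im=im,d=d,**{k:np.array(v) for k,v in c.items()});cv2.imwrite("pics/w1.png",im[:,:,::-1]);print(c["xyz"])
E
```

```text
[ 0.4677 -0.1303  0.26  ] [[ 0.9683  0.      0.2496]
 [-0.2496  0.      0.9683]
 [ 0.     -1.      0.    ]] [ 0.4695 -0.1328  0.2588] [[ 0.9672 -0.0007  0.2541]
 [-0.2541 -0.0008  0.9672]
 [-0.0005 -1.     -0.0009]] [   3.3544    7.0482  -14.6763    0.0438  -68.3184 -108.0887] 2.55
[ 0.3898 -0.1123  0.4226]
```

View pics/w1.png

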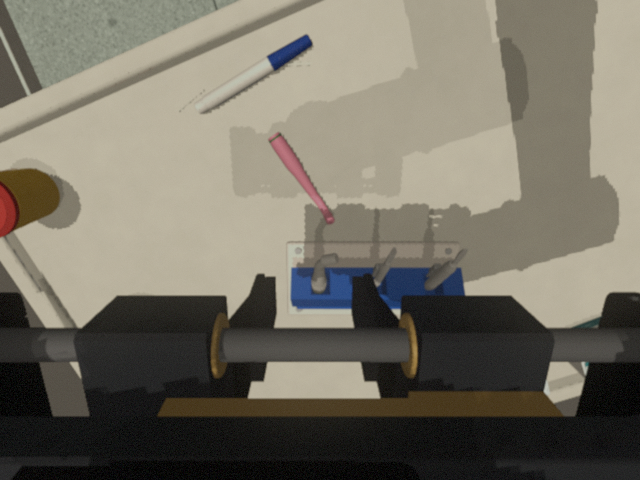

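```bash
python3 - <<'E'
from h import *
f=load("w1");a=f["im"][225:325,270:480,::-1];cv2.imwrite("pics/w1c.png",cv2.resize(a,None,fx=3.8*1,fy=3.8,interpolation=2))
a=f["im"][235:315,280:360,::-1];cv2.imwrite("pics/w1d.png",cv2.resize(a,None,fx=7,fy=7,interpolation=2))
E
```

```text
(no output)
```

View pics/w1c.png

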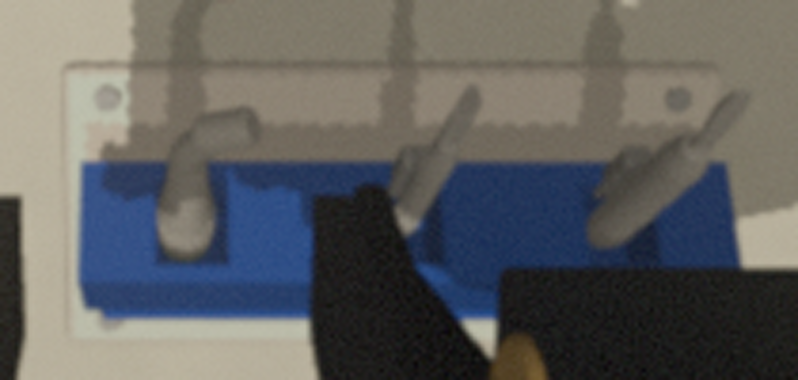

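View pics/w1d.png

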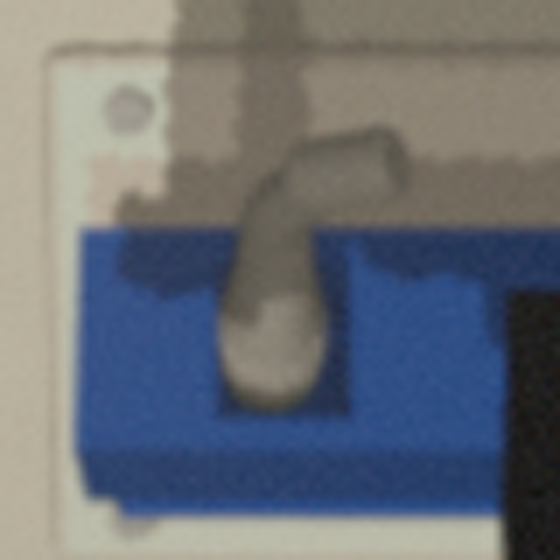

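```bash
python3 - <<'E'
from h import *
f=load("w1")
A=ray(f,286.5,242,.008);B=ray(f,459.5,242,.008);C=ray(f,288.5,313.5,.008);print(A,B,C,np.linalg.norm(A-B),np.linalg.norm(A-C))
print("yaw y", np.degrees(np.arctan2(*(B-A)[[1,0]]))-90)
# cloud fits
for n in("w1","top0","scene0"):
    g=load(n);c=cloud(g);im=g["im"].astype(int);
    b=(im[...,2]>im[...,0]+45)&(abs(c[...,1]+.09)<.15)&(abs(c[...,0]-.59)<.12)&(c[...,2]>.012)&(c[...,2]<.07)
    p=c[b];print(n,len(p),p[:,2].max())
    # inclined face plane: RANSAC with known normal family
    best=None
    for yaw in np.arange(-18,-10,.25):
        a=np.radians(yaw);nn=np.array([-.643*np.cos(a),-.643*np.sin(a),.766]);d=p@nn
        h,e=np.histogram(d,bins=np.arange(d.min(),d.max()+.002,.002));k=h.argmax()
        if best is None or h[k]>best[0]:best=(h[k],yaw,np.median(d[(d>e[k]-.002)&(d<e[k+1]+.002)]))
    print(best)
    a=np.radians(-14.7);X=np.array([np.cos(a),np.sin(a)]);Y=np.array([-X[1],X[0]])
    print("rx range",np.percentile(p[:,:2]@X,[1,99]),"ry",np.percentile(p[:,:2]@Y,[1,99]), "z99",np.percentile(p[:,2],99))
E
```

```text
[ 0.5184 -0.179   0.008 ] [0.5698 0.0164 0.008 ] [ 0.6093 -0.2024  0.008 ] 0.20202622356874775 0.09380376095944275
yaw y -14.727888927221798
w1 3637 0.05851511380515673
(np.int64(1857), np.float64(-14.0), np.float64(-0.33917477282849934))
rx range [0.5692 0.6238] ry [-0.0336  0.1512] z99 0.05744054210212614
top0 1337 0.06217886688821128
(np.int64(208), np.float64(-14.25), np.float64(-0.3423916054029428))
rx range [0.5712 0.6242] ry [-0.0309  0.1509] z99 0.05804740695549091
scene0 1489 0.05869044548594249
(np.int64(334), np.float64(-14.25), np.float64(-0.34003280764460414))
rx range [0.5677 0.6238] ry [-0.0381  0.151 ] z99 0.05630992418300521
```

```bash
python3 - <<'E'
from h import *
O=np.array([.590,-.0935,0]);a=np.radians(-14.5);X=np.array([np.cos(a),np.sin(a),0]);Y=np.array([-X[1],X[0],0])
for n in("w1","scene0","top0"):
    g=load(n);c=cloud(g)-O;im=g["im"].astype(int)
    rx=c@X;ry=c@Y;z=c[...,2]
    ax=-.643*rx+.766*z; nz=.766*rx+.643*z
    blue=(im[...,2]>im[...,0]+25)
    fm=(im[...,2]>im[...,0]+45)&(abs(rx)<.06)&(abs(ry)<.1)&(z>.015)
    face=np.median(ax[fm&(ax>.02)]) if fm.any() else 0
    m=(~blue)&(ry>-.09)&(ry<-.035)&(rx<.03)&(rx>-.11)&(z>.03)&(z<.16)&(ax>face+.003)
    print(n,m.sum(),"face ax",face)
    A=ax[m]-face;N=nz[m];yy=ry[m]
    for lo in range(0,96,8):
        k=(A>lo/1000)&(A<=lo/1000+.008)
        if k.sum()>3: print(lo,k.sum(),"y",np.percentile(yy[k],[3,50,97]).round(4),"n",np.percentile(N[k],[3,50,97]).round(4))
E
```

```text
w1 485 face ax 0.0433414332351353
0 16 y [-0.072  -0.065  -0.0574] n [0.0199 0.024  0.0256]
8 58 y [-0.072  -0.0645 -0.0569] n [0.016  0.0234 0.025 ]
16 35 y [-0.0708 -0.0646 -0.0582] n [0.018  0.0225 0.0238]
24 28 y [-0.0697 -0.0636 -0.0584] n [0.0186 0.0223 0.0233]
32 36 y [-0.0697 -0.0647 -0.0586] n [0.0175 0.0217 0.0229]
40 27 y [-0.0687 -0.0647 -0.0598] n [0.0194 0.0218 0.0227]
48 26 y [-0.0687 -0.0638 -0.0599] n [0.019  0.0213 0.0222]
56 29 y [-0.0687 -0.0668 -0.0618] n [0.0162 0.0209 0.0223]
64 44 y [-0.0668 -0.064  -0.0596] n [0.0157 0.0203 0.0222]
72 70 y [-0.0631 -0.0596 -0.0478] n [0.0144 0.0203 0.0226]
80 116 y [-0.0587 -0.0534 -0.0487] n [0.0139 0.0184 0.0225]
scene0 246 face ax 0.04142740408497188
0 21 y [-0.074  -0.0702 -0.0637] n [0.0042 0.0164 0.0225]
8 29 y [-0.0736 -0.0698 -0.0648] n [0.0024 0.0165 0.0227]
16 40 y [-0.072  -0.0673 -0.0616] n [0.0012 0.0113 0.0216]
24 23 y [-0.0715 -0.0683 -0.0623] n [0.0037 0.0164 0.0212]
32 16 y [-0.0717 -0.0682 -0.0634] n [0.0098 0.016  0.0202]
40 19 y [-0.0704 -0.0679 -0.0643] n [0.0118 0.0164 0.0197]
48 11 y [-0.07   -0.0676 -0
[... 247 characters left out ...]
.0117 0.0165 0.0202]
top0 120 face ax 0.039180129955627474
0 9 y [-0.0719 -0.0602 -0.0554] n [0.0033 0.0226 0.0261]
8 15 y [-0.07   -0.0625 -0.0562] n [0.0175 0.0222 0.0264]
16 11 y [-0.0673 -0.0623 -0.0577] n [0.0194 0.0228 0.0258]
24 12 y [-0.0685 -0.0631 -0.057 ] n [0.0162 0.0214 0.0261]
32 10 y [-0.0677 -0.0641 -0.0582] n [0.0178 0.0208 0.0252]
40 9 y [-0.0678 -0.0625 -0.0588] n [0.0171 0.0208 0.0237]
48 7 y [-0.066  -0.0623 -0.0589] n [0.0165 0.0207 0.0222]
56 9 y [-0.0673 -0.0651 -0.06  ] n [0.0169 0.0198 0.0224]
64 9 y [-0.0642 -0.0626 -0.0587] n [0.0136 0.0198 0.0229]
72 12 y [-0.0606 -0.057  -0.0473] n [0.0126 0.0188 0.0244]
80 17 y [-0.0592 -0.0519 -0.0465] n [0.0154 0.0183 0.0242]
```

```bash
python3 - <<'E'
from h import *
O=np.array([.590,-.0935,0]);a=np.radians(-14.5);X=np.array([np.cos(a),np.sin(a),0]);Y=np.array([-X[1],X[0],0])
R=toolR(-14.5,-20);g=O+X*-.0371+Y*-.0648+np.array([0,0,.0753]);T=g+R[:,1]*.0187
print("grasp",g,"tcp",T,R)
print(inc(T-R[:,1]*.09,R))
E
```

```text
grasp [ 0.5379 -0.1469  0.0753] tcp [ 0.5317 -0.1453  0.0577] [[ 0.9098 -0.3311  0.2504]
 [-0.2353  0.0856  0.9681]
 [-0.342  -0.9397  0.    ]]
[0.0964 0.1177 0.0014 0.0001 0.0008 0.3491]
```

>>> move_arm(increments="0.17 0.025 0.03 0 0 0 0.09; 0.17 0.05 0.06 0 0 0 0.18; 0.17 0.075 0.09 0.001 0 0 0.27; 0.17 0.096 0.118 0.001 0 0.001 0.349; 0.17 0.096 0.118 0.001 0 0.001 0.349; 0.17 0.096 0.118 0.001 0 0.001 0.349; 0.17 0.096 0.118 0.001 0 0.001 0.349")

```text
time_s: 3.3
tcp_pos: [0.5612, -0.1526, 0.1436]
ee_rot: [[0.911, -0.328, 0.248], [-0.233, 0.084, 0.969], [-0.339, -0.941, 0.0]]
wrist_force: [-0.5, -0.1, 0.6]
gripper_width: 0.412
```

```bash
python3 - <<'E'
from h import *
p,R=apply([.096,.118,.001,0,.001,.349])
from station import *
s=sense();print(p,R,s["tcp_pos"],s["ee_rot"],s["joints"],s["time_s"])
c=camera_params("wrist");im,d=capture("wrist")
np.savez("pics/w2.npz",im=im,d=d,**{k:np.array(v) for k,v in c.items()});cv2.imwrite("pics/w2.png",im[:,:,::-1])
s=sense();print(s["tcp_pos"])
E
```

```text
[ 0.5609 -0.1533  0.142 ] [[ 0.9097 -0.3311  0.2506]
 [-0.2355  0.0855  0.9681]
 [-0.342  -0.9397 -0.0002]] [ 0.5612 -0.1526  0.1436] [[ 0.9115 -0.3282  0.2481]
 [-0.2334  0.0841  0.9687]
 [-0.3388 -0.9409  0.    ]] [  -1.642    31.9945    4.1323   -4.3274  -81.5152 -101.3514] 3.3
[ 0.5612 -0.1528  0.1447]
```

View pics/w2.png

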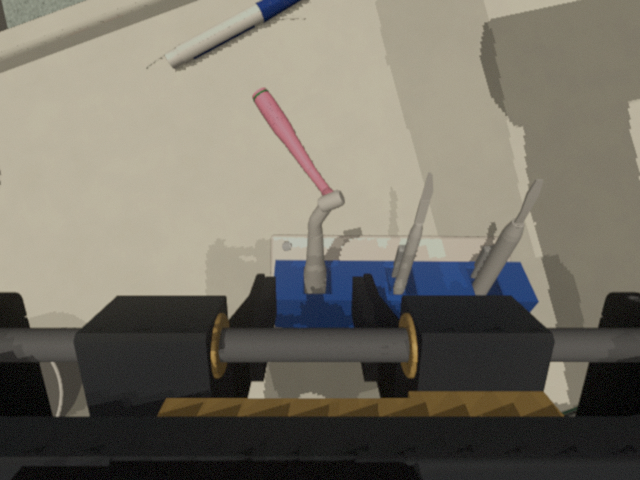

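```bash
python3 - <<'E'
from h import *
O=np.array([.590,-.0935,0]);a=np.radians(-14.5);X=np.array([np.cos(a),np.sin(a),0]);Y=np.array([-X[1],X[0],0])
g=load("w2");c=cloud(g)-O;im=g["im"].astype(int)
rx=c@X;ry=c@Y;z=c[...,2];ax=-.643*rx+.766*z; nz=.766*rx+.643*z
blue=(im[...,2]>im[...,0]+25);fm=(im[...,2]>im[...,0]+45)&(abs(rx)<.06)&(abs(ry)<.1)&(z>.015)
face=np.median(ax[fm&(ax>.02)]);print(face)
uu=np.mgrid[:480,:640][1]
m=(~blue)&(uu>295)&(uu<345)&(ry>-.09)&(ry<-.035)&(rx<.03)&(z>.03)&(ax>face+.003)&(nz>0)
A=ax[m]-face;N=nz[m];yy=ry[m]
for lo in range(0,96,8):
    k=(A>lo/1000)&(A<=lo/1000+.008)
    if k.sum()>3: print(lo,k.sum(),"y",np.percentile(yy[k],[3,50,97]).round(4),"n",np.percentile(N[k],[3,50,97]).round(4))
p,R=getc();R=toolR(-14.5,-20);T=O+X*-.0371+Y*-.0648+np.array([0,0,.0753])+R[:,1]*.0187
print(inc(T,R))
E
```

```text
0.04325173223831012
0 89 y [-0.072  -0.0647 -0.0566] n [0.0198 0.0243 0.0256]
8 184 y [-0.0716 -0.0647 -0.0568] n [0.0184 0.0234 0.0253]
16 144 y [-0.0703 -0.064  -0.0578] n [0.0189 0.0228 0.0244]
24 140 y [-0.0703 -0.0644 -0.0586] n [0.0184 0.0222 0.0239]
32 139 y [-0.0695 -0.0641 -0.0587] n [0.0181 0.022  0.0232]
40 134 y [-0.0694 -0.0641 -0.0595] n [0.0182 0.0215 0.0231]
48 132 y [-0.0686 -0.0642 -0.0596] n [0.0186 0.0214 0.0226]
56 129 y [-0.0686 -0.0648 -0.0603] n [0.0185 0.0213 0.0226]
64 157 y [-0.0667 -0.063  -0.057 ] n [0.0175 0.0211 0.0227]
72 228 y [-0.0626 -0.0579 -0.0477] n [0.0162 0.0218 0.0232]
80 220 y [-0.0596 -0.0536 -0.0486] n [0.0154 0.02   0.0227]
[ 0.0003  0.0896  0.0004  0.0001 -0.0002  0.0001]
```

>>> move_arm(increments="0.17 0 0.02 0.001 0 0 0; 0.17 0 0.04 0.001 0 0 0; 0.17 0 0.06 0.001 0 0 0; 0.17 0 0.075 0.001 0 0 0; 0.17 0 0.085 0.001 0 0 0; 0.17 0 0.09 0.001 0 0 0; 0.17 0 0.09 0.001 0 0 0; 0.17 0 0.09 0.001 0 0 0")

```text
time_s: 4.15
tcp_pos: [0.5321, -0.1449, 0.0582]
ee_rot: [[0.911, -0.329, 0.25], [-0.235, 0.085, 0.968], [-0.339, -0.941, 0.0]]
wrist_force: [-0.6, -0.2, -0.4]
gripper_width: 0.416
```

```bash
python3 - <<'E'
from h import *
p,R=apply([0,.09,.001,0,0,0])
from station import *
s=sense();print(p,s["tcp_pos"],s["wrist_force"],s["time_s"])
c=camera_params("wrist");im,d=capture("wrist")
np.savez("pics/w3.npz",im=im,d=d,**{k:np.array(v) for k,v in c.items()});cv2.imwrite("pics/w3.png",im[:,:,::-1])
im,d=capture("scene");cv2.imwrite("pics/s3.png",cv2.resize(im[150:330,260:480,::-1],None,fx=3.3,fy=3.3,interpolation=2))
E
```

```text
[ 0.5314 -0.1446  0.0574] [ 0.5321 -0.1449  0.0582] [-0.6137 -0.1955 -0.4113] 4.15
```

View pics/w3.png

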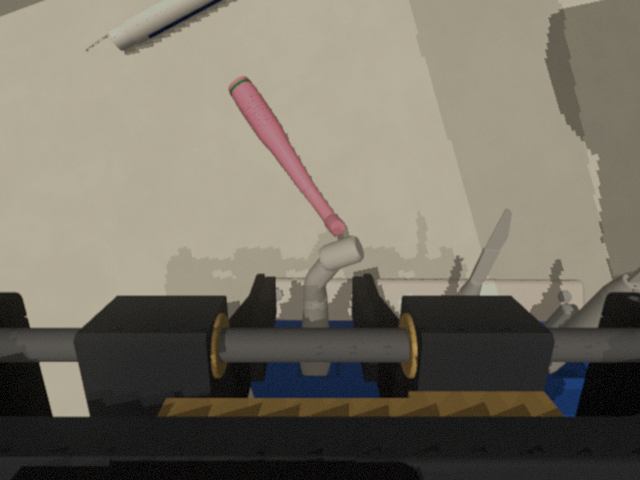

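View pics/s3.png

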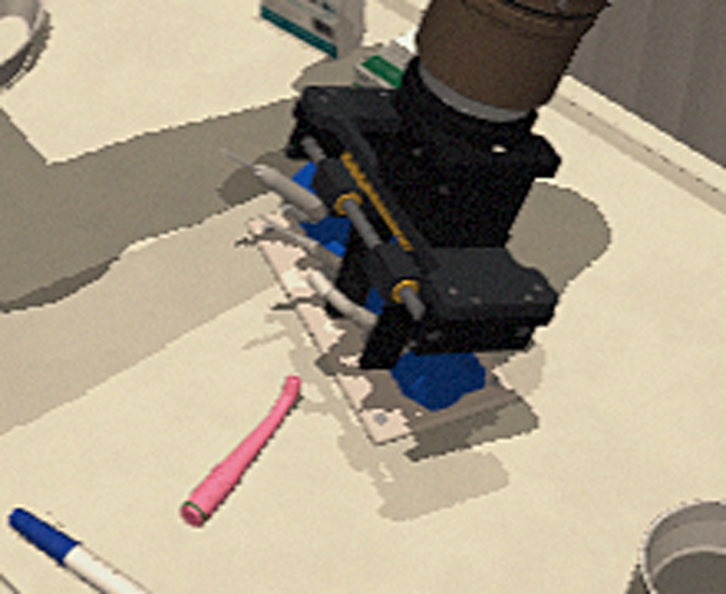

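>>> move_arm(increments="1 0 0 0 0 0 0; 1 0 0 0 0 0 0; 1 0 0 0 0 0 0; 1 0 0 0 0 0 0; 1 0 0 0 0 0 0; 1 0 0 0 0 0 0; 1 0 0 0 0 0 0; 1 0 0 0 0 0 0")

```text
time_s: 5.05
tcp_pos: [0.5314, -0.1446, 0.0569]
ee_rot: [[0.91, -0.331, 0.25], [-0.235, 0.086, 0.968], [-0.342, -0.94, 0.0]]
wrist_force: [-0.2, 2.0, -0.5]
gripper_width: 0.18
```

>>> move_arm(increments="1 -0.0043 -0.0025 0 0 0 0; 1 -0.0104 -0.006 0 0 0 0; 1 -0.0191 -0.011 0 0 0 0; 1 -0.0277 -0.016 0 0 0 0; 1 -0.0364 -0.021 0 0 0 0; 1 -0.045 -0.026 0 0 0 0; 1 -0.0537 -0.031 0 0 0 0; 1 -0.0606 -0.035 0 0 0 0")

```text
time_s: 5.85
tcp_pos: [0.487, -0.1335, 0.1115]
ee_rot: [[0.91, -0.331, 0.251], [-0.236, 0.085, 0.968], [-0.342, -0.94, -0.0]]
wrist_force: [-0.3, -0.1, -0.8]
gripper_width: 0.181
```

```bash
python3 - <<'E'
from h import *
p,R=apply([-.0606,-.035,0,0,0,0])
from station import *
s=sense();print(p,s["tcp_pos"],s["wrist_force"],s["time_s"],s["gripper_width"],s["joints"])
c=camera_params("wrist");im,d=capture("wrist")
np.savez("pics/w4.npz",im=im,d=d,**{k:np.array(v) for k,v in c.items()});cv2.imwrite("pics/w4.png",im[:,:,::-1])
im,d=capture("scene");cv2.imwrite("pics/s4.png",cv2.resize(im[150:330,260:480,::-1],None,fx=3.3,fy=3.3,interpolation=2))
E
```

```text
[ 0.4879 -0.1333  0.111 ] [ 0.487  -0.1335  0.1115] [-0.2995 -0.0932 -0.7663] 5.85 0.18108561468024528 [  -0.0547   27.2642   -9.4      -5.1108  -72.8231 -102.109 ]
```

View pics/w4.png

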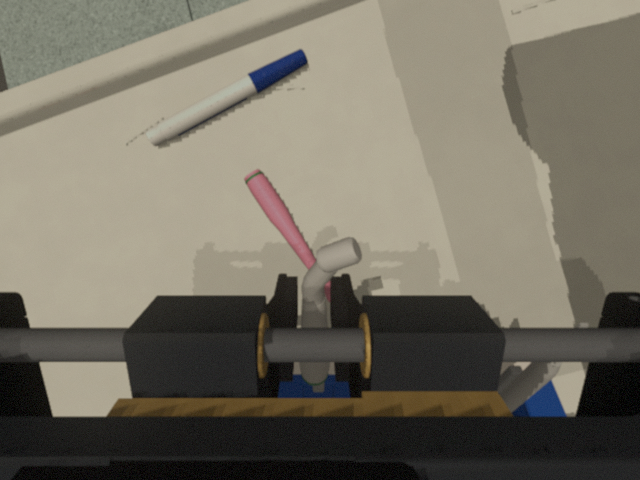

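View pics/s4.png

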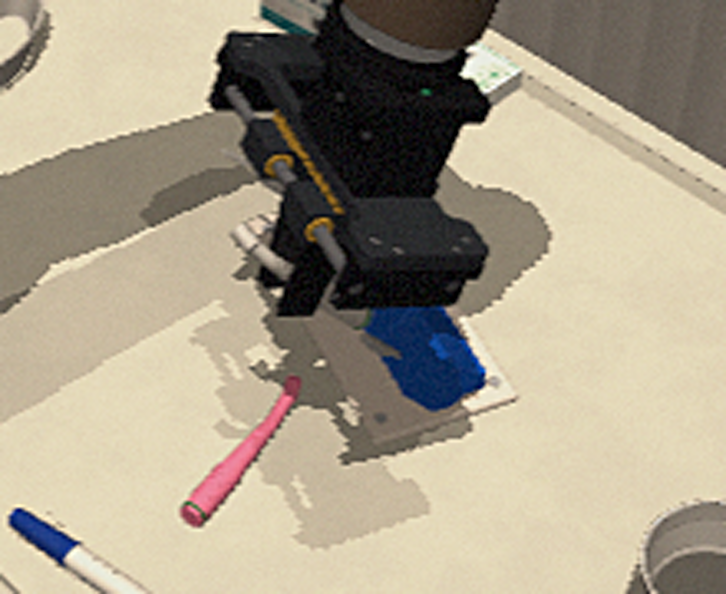

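```bash
cat >>h.py <<'E'
def rig(yaw):
    a=np.radians(yaw);X=np.array([np.cos(a),np.sin(a),0]);return X,np.array([-X[1],X[0],0]),np.array([0,0,1.])
X,Y,Z=rig(-14.5);Rg=toolR(-14.5,-20)
Cg=np.stack([-.643*X+.766*Z,-Y,.766*X+.643*Z],1)
Rct=Rg.T@Cg               # contra axes in tool
oct_=Rg.T@(Cg@np.array([-.009,-.0045,-.0105]))+np.array([0,-.0187,0])  # contra origin in tool frame (TCP origin)
def final(dc,yaw,h=.2,left=.003):
    D,L,U=rig(yaw);C=np.stack([-D,-L,U],1);R=C@Rct.T
    o=np.array([dc[0],dc[1],h])+L*left
    return o-R@oct_,R
E
python3 - <<'E'
from h import *
P,R=final((.511,.267),10.3);print("final",P,R)
p,_=getc();print(inc(p+[0,0,.12],_))
setc(p+[0,0,.12],_);i=inc(P,R);print(i,np.linalg.norm(i[:3]),np.degrees(np.linalg.norm(i[3:])))
# staged: first yaw+move, then pitch
P1,R1=P+[0,0,.03],toolR(10.3,-20);i=inc(P1,R1);print("yaw",i);
setc(p,_)
E
```

```text
final [0.5116 0.2656 0.1943] [[ 0.8523  0.4918 -0.1788]
 [ 0.1549  0.0894  0.9839]
 [ 0.4999 -0.8662 -0.    ]]
[-0.041  -0.1128 -0.      0.      0.      0.    ]
[-0.0598  0.0608  0.3922  0.0391 -0.4452 -0.8584] 0.40132417470964504 55.44978141707299
yaw [-0.0701  0.0326  0.3922 -0.1479 -0.407   0.    ]
```

>>> move_arm(increments="1 -0.01 -0.028 0 0 0 0; 1 -0.02 -0.056 0 0 0 0; 1 -0.031 -0.085 0 0 0 0; 1 -0.041 -0.113 0 0 0 0; 1 -0.041 -0.113 0 0 0 0")

```text
time_s: 6.45
tcp_pos: [0.4901, -0.1342, 0.2347]
ee_rot: [[0.913, -0.323, 0.25], [-0.235, 0.084, 0.968], [-0.334, -0.943, 0.0]]
wrist_force: [0.9, -0.1, -1.1]
gripper_width: 0.176
```

```bash
python3 - <<'E'
from h import *
p,R=apply([-.041,-.113,0,0,0,0]);P,Rf=final((.511,.267),10.3)
# via: half way with half rotation
rv=Ro.from_matrix(R.T@Rf).as_rotvec()
Rm=R@Ro.from_rotvec(rv/2).as_matrix();pm=(p+P)/2;pm[2]=.24
print("1",inc(pm,Rm));apply(inc(pm,Rm).round(3));print("2",inc(P+[0,0,.0],Rf));setc(p,R)
E
```

```text
1 [-0.0392  0.0049  0.1961  0.0195 -0.2226 -0.4292]
2 [-0.0004  0.0554  0.1974  0.0189 -0.2224 -0.4293]
```

>>> move_arm(increments="1 -0.007 0.001 0.033 0.003 -0.037 -0.072; 1 -0.013 0.002 0.066 0.007 -0.074 -0.143; 1 -0.02 0.003 0.098 0.01 -0.111 -0.215; 1 -0.026 0.003 0.131 0.013 -0.148 -0.286; 1 -0.033 0.004 0.164 0.016 -0.186 -0.358; 1 -0.039 0.005 0.196 0.02 -0.223 -0.429; 1 -0.039 0.005 0.196 0.02 -0.223 -0.429")

```text
time_s: 7.15
tcp_pos: [0.4979, 0.0683, 0.2386]
ee_rot: [[0.996, 0.088, 0.031], [-0.035, 0.046, 0.998], [0.086, -0.995, 0.049]]
wrist_force: [-0.0, 0.3, -1.4]
gripper_width: 0.174
```

```bash
python3 - <<'E'
from h import *
from station import *
p,R=apply([-.039,.005,.196,.02,-.223,-.429]);P,Rf=final((.511,.267),10.3)
s=sense();print(p,R,s["tcp_pos"],s["ee_rot"],s["joints"]);print(inc(P,Rf))
E
```

```text
[0.5    0.066  0.2399] [[ 0.9954  0.0887  0.0364]
 [-0.0405  0.0452  0.9982]
 [ 0.0868 -0.995   0.0486]] [0.4979 0.0683 0.2386] [[ 0.9956  0.088   0.0309]
 [-0.035   0.0457  0.9983]
 [ 0.0864 -0.9951  0.0486]] [  26.2695    6.5098  -18.4379   -0.1382  -59.3642 -118.0979]
[-0.0004  0.0554  0.1974  0.0189 -0.2224 -0.4293]
```

>>> move_arm(increments="1 0 0.008 0.033 0.003 -0.037 -0.072; 1 0 0.017 0.066 0.006 -0.074 -0.143; 1 0 0.027 0.099 0.009 -0.111 -0.215; 1 0 0.037 0.132 0.012 -0.148 -0.286; 1 0 0.046 0.165 0.015 -0.185 -0.358; 1 0 0.055 0.197 0.019 -0.222 -0.429; 1 0 0.055 0.197 0.019 -0.222 -0.429; 1 0 0.055 0.197 0.019 -0.222 -0.429")

```text
time_s: 7.95
tcp_pos: [0.5105, 0.2639, 0.191]
ee_rot: [[0.853, 0.488, -0.183], [0.162, 0.086, 0.983], [0.496, -0.869, -0.006]]
wrist_force: [0.4, -2.6, -1.3]
gripper_width: 0.179
```

```bash
python3 - <<'E'
from h import *
from station import *
p,R=apply([0,.055,.197,.019,-.222,-.429])
s=sense();print(p,R,s["tcp_pos"],s["ee_rot"],s["joints"],s["time_s"],s["gripper_width"])
for n in("scene","top","wrist"):
    c=camera_params(n);im,d=capture(n);np.savez("pics/f%s.npz"%n,im=im,d=d,**{k:np.array(v) for k,v in c.items()})
    if n=="wrist": cv2.imwrite("pics/f_wrist.png",im[:,:,::-1])
    if n=="scene": cv2.imwrite("pics/f_scene.png",cv2.resize(im[40:240,140:380,::-1],None,fx=3,fy=3,interpolation=2))
    if n=="top": cv2.imwrite("pics/f_top.png",cv2.resize(im[170:320,80:280,::-1],None,fx=4,fy=4,interpolation=2))
E
```

```text
[0.512  0.2651 0.1947] [[ 0.8524  0.4915 -0.1784]
 [ 0.1545  0.0893  0.984 ]
 [ 0.4996 -0.8663  0.0002]] [0.5105 0.2639 0.191 ] [[ 0.8533  0.4882 -0.1831]
 [ 0.162   0.0857  0.9831]
 [ 0.4956 -0.8685 -0.006 ]] [  44.4971    6.9172  -47.5792   58.5215  -19.2393 -177.2218] 7.95 0.17867459584291756
```

View pics/f_scene.png

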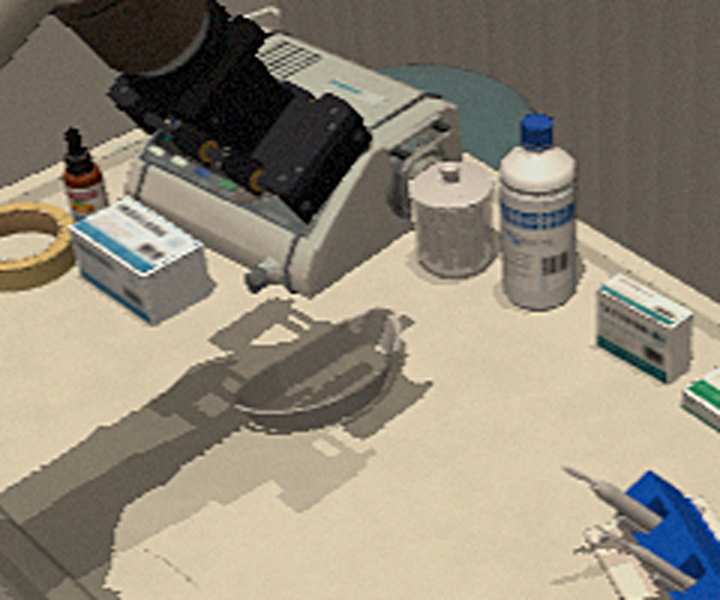

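View pics/f_top.png

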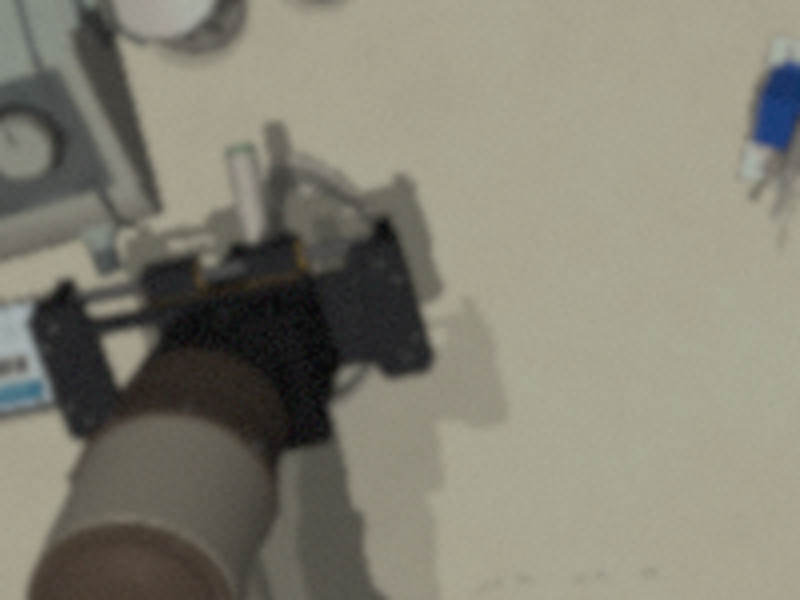

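View pics/f_wrist.png

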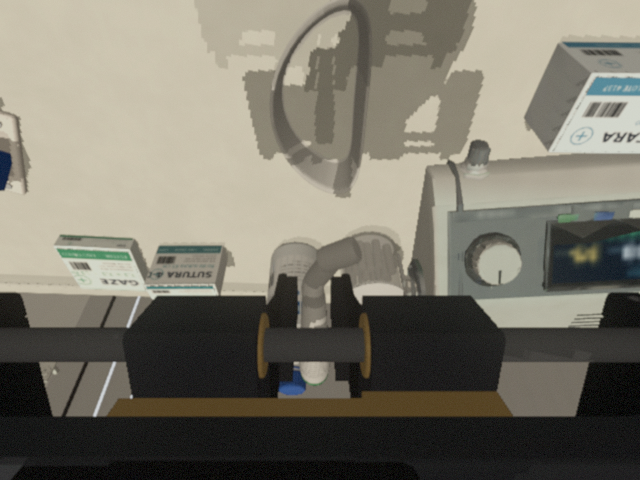

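```bash
cat >kin.py <<'E'
from h import *
from scipy.optimize import least_squares
D=[([ 90.5617,22.09,.38,-.03,-68.411,-14.816],[.1537,.6052,.2215],toolR(165.74)),
([3.3544,7.0482,-14.6763,.0438,-68.3184,-108.0887],[.4695,-.1328,.2588],[[.9672,-.0007,.2541],[-.2541,-.0008,.9672],[-.0005,-1,-.0009]]),
([-1.642,31.9945,4.1323,-4.3274,-81.5152,-101.3514],[.5612,-.1526,.1436],[[.9115,-.3282,.2481],[-.2334,.0841,.9687],[-.3388,-.9409,0]]),
([-.0547,27.2642,-9.4,-5.1108,-72.8231,-102.109],[.487,-.1335,.1115],[[.91,-.331,.251],[-.236,.085,.968],[-.342,-.94,0]]),
([26.2695,6.5098,-18.4379,-.1382,-59.3642,-118.0979],[.4979,.0683,.2386],[[.9956,.088,.0309],[-.035,.0457,.9983],[.0864,-.9951,.0486]]),
([44.4971,6.9172,-47.5792,58.5215,-19.2393,-177.2218],[.5105,.2639,.191],[[.8533,.4882,-.1831],[.162,.0857,.9831],[.4956,-.8685,-.006]])]
def E(ax,deg): return Ro.from_euler(ax,deg,degrees=True).as_matrix()
def W(q,s4,s6): return E('z',q[0])@E('y',q[1]-q[2])@E('x',s4*q[3])@E('y',-q[4])@E('x',s6*q[5])
best=None
for s4 in(1,-1):
    for s6 in(1,-1):
        M=sum(W(q,s4,s6).T@np.array(R) for q,p,R in D);U,_,V=np.linalg.svd(M);C=U@V
        e=max(np.degrees(np.linalg.norm(Ro.from_matrix(C.T@W(q,s4,s6).T@np.array(R)).as_rotvec())) for q,p,R in D)
        if best is None or e<best[0]: best=(e,s4,s6,C)
e,s4,s6,C=best
def blocks(q):
    z=E('z',q[0]);return np.hstack([z,z@E('y',q[1])[:,[2]],z@E('y',q[1]-q[2])[:,[0,2]],W(q,s4,s6)@np.eye(3)[:,[0]]])
Am=np.vstack([blocks(q) for q,p,R in D]);b=np.hstack([p for q,p,R in D])
K,res,rk,sv=np.linalg.lstsq(Am,b,rcond=.003)
def fk(q): return blocks(q)@K, W(q,s4,s6)@C
LO=np.array([-179.83,-69.29,-61.27,-181.25,-171.15,-177.46]);HI=np.array([179.83,118.12,80.66,117.63,-9.14,177.46])
def ik(P,R,q0):
    def f(q):
        p,r=fk(q);return np.r_[(p-P)*10,Ro.from_matrix(r.T@R).as_rotvec()]
    s=least_squares(f,np.clip(q0,LO+.1,HI-.1),bounds=(LO,HI),x_scale=50);return s.x,np.linalg.norm(s.fun)
if __name__=="__main__":
    print(e,s4,s6);print(C);print("K",K,"sv",sv,"resid mm",np.abs(Am@K-b).max()*1e3)
    q0=D[-1][0]
    for dy in(-10,-5,0,3,5,10,15):
        P,R=final((.511,.267),10.3+dy);print(dy,ik(P,R,q0))
    def final2(dc,yaw,h=.2,left=.003):
        Dd,L,U=rig(yaw);Cc=np.stack([Dd,L,U],1);R=Cc@Rct.T;o=np.array([dc[0],dc[1],h])+L*left;return o-R@oct_,R
    P,R=final2((.511,.267),10.3);print(P,R)
    for g in([30,20,10,0,-90,60],[15,30,10,0,-90,60],[15,30,10,0,-90,-120]):print(ik(P,R,g))
    for n in("top0","scene0"):
        c=cloud(load(n));m=(c[...,0]>.35)&(c[...,0]<.85)&(c[...,1]>.15)&(c[...,1]<.7)&(c[...,2]<.4)&(c[...,2]>.1)
        q=c[m];print(n,len(q),q.min(0),q.max(0)); 
        for y0 in np.arange(.15,.7,.05):
            k=(q[:,1]>y0)&(q[:,1]<y0+.05)
            if k.sum()>5: print(y0.round(2),q[k].min(0).round(3),q[k].max(0).round(3))
E
python3 kin.py
```

```text
0.10375962898740587 -1 -1
[[-0.0001  1.      0.0004]
 [ 1.      0.0001  0.0001]
 [ 0.0001  0.0004 -1.    ]]
K [ 0.2005 -0.1474  0.0524  0.4912  0.194   0.0535  0.2786] sv [4.8089 3.474  2.4498 0.7344 0.389  0.2522 0.2238] resid mm 53.73664762563066
-10 (array([  53.6959,    7.2017,  -38.3446,   43.5322,  -34.1136, -177.46  ]), np.float64(0.0211995294545614))
-5 (array([  53.2241,    6.2453,  -40.6485,   46.8766,  -30.5245, -176.4115]), np.float64(4.260038630721313e-10))
0 (array([  52.0463,    5.6485,  -41.4225,   46.3897,  -27.3363, -170.6953]), np.float64(2.6651741324737804e-12))
3 (array([  51.2753,    5.3595,  -41.7909,   45.6758,  -25.4331, -166.8146]), np.float64(1.7750488063298788e-13))
5 (array([  50.7364,    5.1971,  -41.9963,   44.978 ,  -24.1752, -163.9947]), np.float64(1.424123684147551e-15))
10 (array([  49.3098,    4.9004,  -42.368 ,   42.2391,  -21.1046, -155.9178]), np.float64(9.63915885793955e-15))
15 (array([  47.7862,    4.7649,  -42.5363,   37.5837,  -18.2305, -145.8876]), np.float64(5.796482235305858e-14))
[0.5093 0.2743 0.1943] [[-0.8523 -0.4918  0.1788]
 [-0.15
[... 532 characters left out ...]
6] [0.743 0.309 0.131]
0.35 [0.639 0.388 0.1  ] [0.72  0.4   0.105]
0.4 [0.585 0.4   0.1  ] [0.741 0.45  0.116]
0.45 [0.585 0.45  0.1  ] [0.741 0.5   0.114]
0.5 [0.582 0.5   0.1  ] [0.721 0.55  0.113]
0.55 [0.458 0.55  0.1  ] [0.706 0.6   0.113]
0.6 [0.567 0.6   0.1  ] [0.694 0.634 0.114]
scene0 2606 [0.4578 0.2446 0.1   ] [0.7473 0.6417 0.1634]
0.2 [0.701 0.245 0.101] [0.73  0.25  0.122]
0.25 [0.687 0.25  0.1  ] [0.747 0.298 0.163]
0.35 [0.637 0.387 0.1  ] [0.711 0.4   0.105]
0.4 [0.583 0.4   0.1  ] [0.733 0.45  0.111]
0.45 [0.584 0.45  0.1  ] [0.724 0.5   0.11 ]
0.5 [0.583 0.5   0.1  ] [0.713 0.55  0.109]
0.55 [0.458 0.55  0.1  ] [0.698 0.6   0.11 ]
0.6 [0.57 0.6  0.1 ] [0.685 0.642 0.11 ]
```

```bash
python3 - <<'E'
s=open('kin.py').read()
s=s.replace("z=E('z',q[0]);return np.hstack([z,","z=E('z',q[0]);w4=z@E('y',q[1]-q[2])@E('x',s4*q[3]);return np.hstack([z[:,[2]],w4[:,[1]],")
s=s.replace("z@E('y',q[1]-q[2])[:,[0,2]]","z@E('y',q[1]-q[2])[:,[0]]")
open('kin.py','w').write(s)
E
python3 kin.py|head -24
```

```text
0.10375962898740587 -1 -1
[[-0.0001  1.      0.0004]
 [ 1.      0.0001  0.0001]
 [ 0.0001  0.0004 -1.    ]]
K [ 0.1605 -0.1598  0.5651  0.4218  0.3065] sv [4.3251 2.4552 2.224  0.4907 0.2803] resid mm 0.0662658373309366
-10 (array([  49.3854,    8.5063,  -42.0545,   46.3454,  -28.3646, -177.46  ]), np.float64(0.04834958010308525))
-5 (array([  47.3557,    7.5852,  -44.818 ,   52.0145,  -23.9661, -177.46  ]), np.float64(0.02228755749994342))
0 (array([  44.5981,    6.7702,  -47.3173,   58.3369,  -19.3001, -177.4066]), np.float64(3.590555292325792e-09))
3 (array([  43.847 ,    6.5056,  -47.5564,   57.8044,  -17.445 , -173.645 ]), np.float64(2.07017751168879e-12))
5 (array([  43.4657,    6.3605,  -47.6137,   57.0034,  -16.3133, -170.7943]), np.float64(2.110593166339212e-15))
10 (array([  43.1288,    6.1172,  -47.2507,   52.7734,  -14.0694, -161.9577]), np.float64(4.024988757264965e-11))
15 (array([  43.8611,    6.062 ,  -45.7569,   44.2564,  -13.1478, -149.7087]), np.float64(2.3439097180070128e-12))
[0.5093 0.2743 0.1943] [[-0.8523 -0.4918  0.1788]
 [-0.1549 -0.0894 -0.9839]
 [ 0.4999 -0.8662 -0.    ]]
(array([ 36.9561,  34.4592,  16.186 , -13.0938, -98.7831,  64.4713]), np.float64(2.73773797874498e-15))
(array([ 36.9561,  34.4592,  16.186 , -13.0938, -98.7831,  64.4713]), np.float64(1.2567765823293362e-09))
(array([  18.7403,    7.9578,  -29.9456, -109.0937,   -9.14  , -177.46  ]), np.float64(1.4941550835748452))
top0 5062 [0.4578 0.2479 0.1   ] [0.7518 0.6345 0.1665]
0.2 [0.712 0.248 0.102] [0.73  0.25  0.129]
0.25 [0.691 0.25  0.1  ] [0.752 0.3   0.166]
0.3 [0.701 0.3   0.116] [0.743 0.309 0.131]
0.35 [0.639 0.388 0.1  ] [0.72  0.4   0.105]
0.4 [0.585 0.4   0.1  ] [0.741 0.45  0.116]
```

```bash
python3 - <<'E'
from kin import *
# held pose per actual tcp
p=np.array([.5105,.2639,.191]);R=np.array(D[-1][2]);o=p+R@oct_;C_=R@Rct
print("origin",o,"head",o+.057*C_[:,0],"tail",o-.057*C_[:,0],"up",C_[:,2])
# observed, points in contra frame
for n in("fwrist","ftop","fscene"):
    g=load(n);c=cloud(g);l=(c-o)@C_
    m=(abs(l[...,0])<.07)&(abs(l[...,1])<.03)&(l[...,2]>-.015)&(l[...,2]<.03)&(g["d"]>0)&(g["im"].mean(-1)>70)
    q=l[m];print(n,len(q))
    for lo in range(-64,70,8):
        k=(q[:,0]>lo/1e3)&(q[:,0]<=lo/1e3+.008)
        if k.sum()>4: print(lo,k.sum(),np.percentile(q[k][:,1],[3,97]).round(4),np.percentile(q[k][:,2],[3,97]).round(4))
P,Rf=final((.511,.267),13.3);print(inc(P,Rf))
g=load("fwrist");cv2.imwrite("pics/f_wc.png",cv2.resize(g["im"][0:400,230:420,::-1],None,fx=1.5,fy=1.5))
E
```

```text
origin [0.5094 0.2683 0.1967] head [0.4533 0.2579 0.1969] tail [0.5654 0.2787 0.1964] up [0.0037 0.0067 1.    ]
fwrist 3385
-64 50 [-0.0011  0.0126] [0.0145 0.0194]
-56 119 [-0.0009  0.0129] [0.015 0.02 ]
-48 173 [-0.0017  0.0133] [0.014  0.0202]
-40 167 [-0.0009  0.0124] [0.0161 0.0201]
-32 77 [0.0014 0.0102] [0.0186 0.0204]
-8 29 [-0.0022  0.0135] [0.0003 0.015 ]
0 259 [-0.0038  0.0134] [-0.007   0.0174]
8 308 [-0.0079  0.0218] [-0.0072  0.0173]
16 302 [-0.0114  0.022 ] [0.0096 0.0169]
24 266 [0.002 0.01 ] [0.0124 0.0169]
32 359 [-0.0005  0.0086] [0.0109 0.0167]
40 448 [-0.011   0.0047] [0.0107 0.0174]
48 828 [-0.0104  0.0023] [0.0094 0.0172]
ftop 190
-64 20 [-0.0014  0.0126] [0.0068 0.0195]
-56 26 [0.0012 0.0129] [0.0059 0.0191]
-48 29 [-0.0008  0.0127] [0.0076 0.0194]
-40 30 [-0.0013  0.0138] [0.0097 0.0184]
-32 27 [-0.0008  0.0135] [0.004  0.0182]
-24 31 [-0.0012  0.0129] [0.0079 0.0196]
-16 25 [-0.0088  0.012 ] [0.0032 0.0175]
fscene 47
32 8 [0.0026 0.0102] [0.0038 0.01  ]
40 5 [0.0013 0.0082] [0.0075 0.0105]
48 28 [-0.0083  0.0032] [0.0053 0.0138]
[-0.0004  0.0002  0.0005  0.0262 -0.0458 -0.0003]
```

>>> move_arm(increments="1 0 0 0 0.013 -0.023 0; 1 0 0 0 0.026 -0.046 0; 1 0 0 0 0.026 -0.046 0; 1 0 0 0 0.026 -0.046 0; 1 0 0 0 0.026 -0.046 0; 1 0 0 0 0.026 -0.046 0; 1 0 0 0 0.026 -0.046 0; 1 0 0 0 0.026 -0.046 0")

```text
time_s: 8.9
tcp_pos: [0.5119, 0.2649, 0.1942]
ee_rot: [[0.843, 0.486, -0.23], [0.199, 0.115, 0.973], [0.5, -0.866, -0.0]]
wrist_force: [0.7, 0.8, -1.2]
gripper_width: 0.178
```

```bash
python3 - <<'E'
from h import *
from station import *
p,R=apply([0,0,0,.026,-.046,0])
s=sense();print(p,s["tcp_pos"],s["joints"],s["joint_velocities"],s["time_s"],s["gripper_width"],s["wrist_force"])
p=s["tcp_pos"];R=s["ee_rot"];o=p+R@oct_;C_=R@Rct
print("origin",o,"head",o+.057*C_[:,0],"tail",o-.057*C_[:,0],"up",C_[:,2],"yaw",np.degrees(np.arctan2(-C_[1,0],-C_[0,0])))
for n in("top","wrist"):
    c=camera_params(n);im,d=capture(n);np.savez("pics/g%s.npz"%n,im=im,d=d,**{k:np.array(v) for k,v in c.items()})
    f=load("g"+n);cl=cloud(f)
    m=((cl[...,2]>.012)&(cl[...,2]<.045)&(abs(cl[...,1]-.27)<.08)&(abs(cl[...,0]-.5)<.11));q=cl[m];print(n,len(q),cv2.minAreaRect(q[:,:2].astype(np.float32)))
cv2.imwrite("pics/g_top.png",im[:,:,::-1])
im,_=capture("scene");cv2.imwrite("pics/g_scene.png",im[:,:,::-1])
E
```

```text
[0.512  0.2651 0.1947] [0.5119 0.2649 0.1942] [  43.7961    6.5004  -47.5548   57.7335  -17.4542 -173.5235] [-0.0723  0.0058 -0.0461  0.0787 -0.0726 -0.0671] 8.9 0.17752661338403783 [ 0.6962  0.7991 -1.1801]
origin [0.5105 0.2692 0.1999] head [0.455  0.2561 0.1999] tail [0.566  0.2823 0.1999] up [0.0003 0.0003 1.0001] yaw 13.305260769133204
top 210 ((0.5169098377227783, 0.2647320330142975), (0.15759813785552979, 0.06305883079767227), 22.50775718688965)
wrist 5289 ((0.5107759237289429, 0.2663562297821045), (0.15964901447296143, 0.07487227767705917), 10.26220417022705)
```

View pics/g_scene.png

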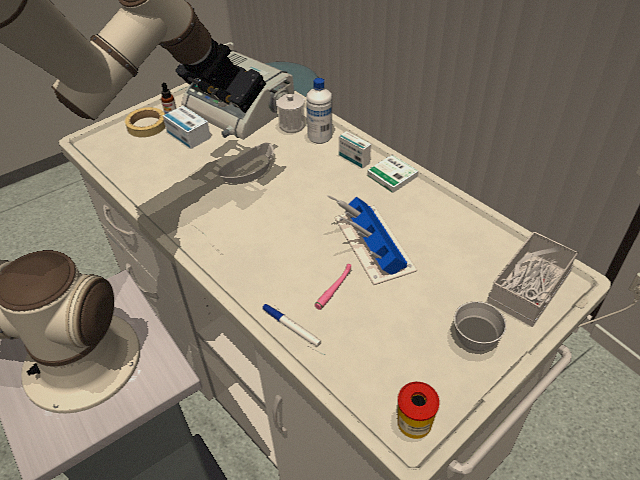

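View pics/g_top.png

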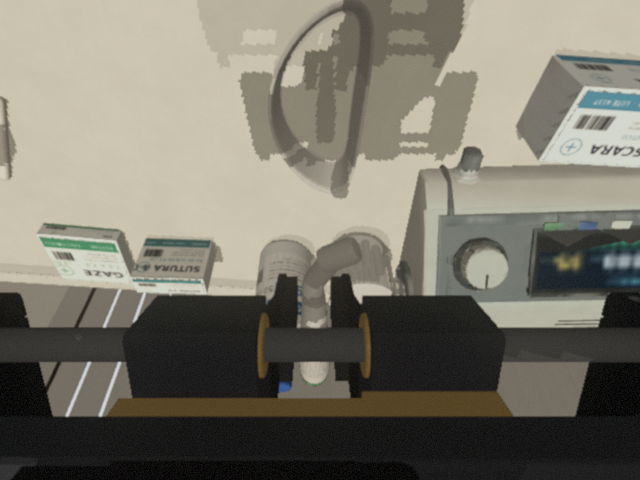

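```bash
python3 -c "
from station import r
print(r.finish_job())"
```

```text
the job is handed in; nothing more can be done
None
```

I drew the contra-angle handpiece out of slot 1 along the slot direction, lifted it, turned it level and carried it over the kidney dish. I handed the job in at about 9 s, with the gripper still holding it and the arm still.

**Final checks**
- **Position:** the handpiece's computed origin is at (0.5105, 0.269), level, with its underside about 20 cm above the trolley. The dish measures as centred at (0.511, 0.266), within a couple of millimetres of where it was before the move. Depth readings suggest the handpiece may sit up to about 4 mm higher than computed.
- **Grip:** the opening reads about 15.5 mm on the 15 mm body, with no sign of slip. The head points back towards the robot.
- **Other objects:** the elevator and scalpel are still in their slots, and the sharps pot looks unmoved in the last scene picture.

**Deviations**
- **Alignment:** the handpiece is turned about 3° from the dish's long axis (13.3° against 10.3°). At exact alignment joint 6 sat only about 0.2° from its limit, so I backed it off to leave about 4°.
- **Failed check:** the last top-camera measurement of the dish disagreed (22° yaw), but the arm was blocking most of that view. I relied on the wrist view, which matched the earlier measurements.

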